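Clamp a heat sink in the swing-arm press until the ratchet knob clicks

ROBOT

A 6-joint arm with a two-finger parallel gripper is mounted at the origin on the work surface. World frame = base frame: x ahead of the robot, y to its left, z up, the work surface at z = 0. Lengths are in m, angles in degrees, forces in N, time in s.
With the tool pointing down it reaches from about 0.15 to 0.775 m from the base axis. Payload 6.1 kg.
Tool frame: the origin (TCP) lies on the centre line of the jaws, within the pads' length; the fingertips stand 22 mm ahead of it and the grasp point (between the pads) lies 3 mm ahead of it; z points along the fingers, y is the line along which they close (so a half turn about z gives the same grasp; the last joint's range is limited). The gripper opens to 85 mm and grips with 20 to 120 N. Pads are 22 mm wide; open, the fingers measure 114 mm over their backs; the gripper's body (76 mm by 85 mm) begins 54 mm behind the grasp point. The pads swing forward as they close: fully open they stand 13 mm farther back than shut.
Start: joints at [-71.276, 7.208, -2.269, 80.523, 0, 90], TCP at [0.169, -0.497, 0.253] pointing down, gripper open.
Joint ranges: [-155.77, 155.77], [-54.66, 111.73], [-72.52, 77.12], [-102.08, 115.82], [-83.92, 84.16], [-180, 180]. Speed limits (degrees/s): [136.94, 136.94, 172.46, 180, 180, 180].

INTERFACE

Orientations are given as a 3x3 rotation matrix whose columns are the frame's x, y, z axes.
In Python, from cell import telemetry, optics, arm gives the robot as it stands.
- The arm moves only by the shell command python3 -m jog 'ROWS' [FORCE]. ROWS is JSON, a list of rows, each a list of 7 numbers: the turn, a rotation vector about the tool's x, y, z in degrees, then the shift along the tool's x, y, z in mm, then the opening, from 0 (shut) to 1 (fully open). In form: [[wx, wy, wz, tx, ty, tz, fingers], ...]. A call has exactly 8 rows; each row shifts and turns the commanded pose from where the row before left it, along the tool's axes as they then stand; what a row does not reach is not made up. A row lasts 1/8 s, in which the tool goes at most 62.5 mm and 10.7 degrees, less where a joint would pass 70% of its speed; a pose out of reach is approached as far as the arm can. A call is refused whole if a number of a shift passes 62.5 or a number of a turn 10.7, either way. A call with a gripper value outside its range is refused whole. The fingers move at their own pace and stop on an object; FORCE is the grip in N (left out, the last holds). Time passes only in rows, so rows that do not move let the fingers close, or fill a call up. It gives the time, the measured TCP pose, the force, the opening and the grip force at its end, in the units of the state.
- telemetry.get_state(): the state, without advancing time (a new reading comes with each control period).
- optics.read_camera(name): name is "scene" or "side" or "wrist"; returns a dict with "image" (384x512x3 uint8, red, green, blue), "camera_matrix" (3x3 intrinsics, pixels), "rvec" (rotation vector, rad) and "tvec" (3), from world to camera coordinates, as OpenCV has them; the wrist camera has in their place "hand_eye" (4x4, takes a point from camera to tool coordinates, whose origin is the TCP and whose axes are the flange's). Camera axes: x right, y down, z forward; pixel columns grow to the right and rows downward; lengths in m; the calibration is good to about 2 mm. A picture is of the moment at which its call begins: read the wrist's pose just before it. There is no depth.
- arm.hand_in(): hands the job in; it is judged then, once.
The state is a dict: "time_s": time; "joint_pos": joint angles; "dq": joint speeds; "effort": joint torques, N m; "position": TCP position; "orientation": TCP orientation; "ft_force": force on the tool from outside, world axes, zero at the start; "moment": the same for the moment, N m; "opening": finger opening in m; "finger_force": force on a finger pad.
Only numpy, scipy, OpenCV 4.12 (cv2) and the standard library are available. Lean on these libraries where they do the work, as an engineer would, in place of code of your own. Each camera call takes 0.05 s, during which the arm holds its last target. There are 200 camera calls.

TASK

A heat sink sits on its chip waiting to be pressed while the glue sets. Swing the blue press arm fully home over it by its red pin, then turn the yellow ratchet knob clockwise until it slips and clicks two or three times, stop there without cranking on, and let go. Leave the heat sink squarely on the chip, clamped under the foot, and do not disturb the other things on the table.

Things in the scene. Friction and masses are not known exactly. Their poses are not given: they have to be found in the camera images.
- swing_arm (a joint): angle of the blue swing arm about its vertical pivot post, rad: 0 = fully open, 1.30 = fully home against its stop, over the heat sink. Grows clockwise seen from above; starts between 0 and 0.35; stays where it is left (takes about 2.5 N at the red pin). The arm is a level bar 30 mm wide, 205 mm long from the pivot, top face 121 mm above the table. Turning the knob clockwise presses it to its stop.
- pivot (a point): point on the vertical pivot axis of the swing arm, at the height of the arm's top face (121 mm above the table). Its x axis points along the arm towards the knob and the red pin. A blue hub of 23 mm radius surrounds it, ending 6 mm above this point (a steel stub stands 6 mm more).
- pull_pin (a point): upright red pin near the arm's free end, 12 mm diameter, standing 50 mm up from the arm's top face; this point is on its axis 21 mm below its top (150 mm above the table), at the height to grip. 195 mm from the pivot axis, 75 mm beyond the knob's axis. The pin can be gripped or simply pushed sideways.
- knob_grip (a point): yellow round ratchet knob with black flutes, 42 mm across, 36 mm tall, vertical axis, on the arm 120 mm from the pivot axis; this point is on its axis 14 mm below its top, 149 mm above the table, at the height to grip, at any yaw. Clockwise (seen from above) tightens; it stays at its height. Mostly more than one grasp is needed. Free turning drags at 0.20 N m; it slips on the collar below it at a set 0.36 N m.
- ratchet (a joint): how far the knob has slipped on its collar, rad: 0 at the start, grows only while the knob slips at its set torque, one click each 0.25 rad, and does not change while knob and collar turn together. Two clicks are 0.5 rad; three are 0.75. More than about 1.5 rad (six clicks) is cranking on.
- heat_sink: loose finned aluminium heat sink, 40 x 40 x 21 mm, origin at the centre of its underside, lying on the chip; its top is about 60 mm above the table. It stays there; it need not be touched.
- board: green circuit board, 100 x 75 mm, on a fixed black carrier block; origin at the centre of the block's underside, z up. The square chip (34 mm) is in its middle, its top 27 mm above the origin.
- chip_top (a point): centre of the chip's top face, 27 mm above the board's origin: the heat sink's underside belongs here.
- press: the fixed grey press base plate, 150 x 220 x 12 mm, origin at the centre of its underside; its pivot post is at y = +60 mm, and the knob's axis comes to about y = -60 mm in this frame when the arm is home.
- screwdriver: bystander: loose screwdriver with a yellow handle, 170 mm long, lying on the table, origin at its underside.
- glue: bystander: small glue bottle, 36 mm diameter, 85 mm tall, standing, origin at the centre of its underside.
- drive: bystander: loose disc drive, 134 x 128 x 16 mm, origin at the centre of its underside.
- screw_cup: bystander: small blue bowl, 60 mm across, 35 mm tall, origin at the centre of its underside.
- collar_top (a point): steel collar under the knob, 52 mm across, 6 mm thick, this point at the centre of its top face (127 mm above the table). It turns with the screw and bears a red mark. The screw brings the rubber foot below the arm (25 mm across) down 8 mm per rad. The foot starts 4 to 18 mm above the heat sink: feel for it. Once it bears, the collar stands still and the knob slips. The screw does not back off by itself.
Mind the look-alikes: they are no part of the job. Of the things like the heat_sink, leave any that is brown or turquoise; of the rest the smaller one is meant.

How it is judged (in metres and radians):
On the way, in this order (a step that is already met when the one before it is completed fails the run):
1. the arm is swung fully home, before the knob has clicked (value of joint swing_arm above 1.24 rad and value of joint ratchet below 0.2 rad), for 0.1 s.
2. the knob slips: two clicks with the foot bearing on the heat sink (value of joint ratchet above 0.42 rad and contact force between heat_sink and board above 7 N), for 0.1 s.
At the end, for the whole second after the job is handed in: The arm is home (joint over 1.24 rad), the knob has slipped 0.42 to 1.6 rad (about two to six clicks), the heat sink is pressed on the board with more than 7 N, lies within 7 mm of the chip's centre, flat (within 0.08 rad) and at rest (all of step 2 and value of joint swing_arm above 1.24 rad and value of joint ratchet below 1.6 rad and horizontal distance between heat_sink and chip_top below 0.007 m and angle between heat_sink's own z axis and vertical below 0.08 rad and linear speed of heat_sink below 0.01 m/s); the robot touches nothing.
It fails at once if the knob is cranked on, past six clicks (1.6 rad of slip) (value of joint ratchet above 1.6 rad).
It fails at once if the heat sink is knocked off its chip (over 12 mm from its centre) (horizontal distance between heat_sink and chip_top above 0.012 m).
It fails at once if a bystander is moved more than 25 mm (distance of any of screwdriver, glue, drive, screw_cup from where it was at the start of the episode above 0.025 m).
It also fails if it takes over 58 s, if anything falls off the work surface, if the arm or the gripper's body presses on something with over 40 N, if the wrist force passes 120 N, or if a joint passes its speed limit or range.

## Working session

There is one attempt and no reset: what is moved stays moved. The work goes in short steps, Python scripts to look and compute and a shell command to move; the robot and the scene stay as the last step left them, time stands still between calls to the robot, and variables do not carry over. Pictures are saved under pics/ and viewed, at most 10 in all, crops included, and the job is handed in when it is done.

```bash
ls; mkdir -p pics; python3 - <<'E'
from cell import telemetry, optics
import cv2,numpy as np
s=telemetry.get_state();print(s)
ims=[]
for n in("scene","side"):
    c=optics.read_camera(n);cv2.imwrite(f"pics/{n}0.png",c["image"][:,:,::-1]);np.savez(f"{n}0.npz",**c)
    R=cv2.Rodrigues(np.array(c["rvec"]))[0];print(n,-R.T@np.array(c["tvec"]).ravel(),R[2])
E
```

```text
pics
{'time_s': 0.0, 'joint_pos': array([-7.12756346e+01,  7.23985027e+00, -2.32706130e+00,  8.05227988e+01,
       -1.22710104e-04,  8.99993021e+01]), 'dq': array([-0.03666747, -0.0038987 , -0.07946713,  0.00535998,  0.03358281,
       -0.0026543 ]), 'effort': array([ 2.64506059e-03, -4.35924840e+01,  3.52917159e+01,  1.76864164e-02,
        3.45167618e-04,  1.90614423e-05]), 'position': array([ 0.16841292, -0.4968605 ,  0.25253619]), 'orientation': array([[ 9.47069938e-01,  3.21026911e-01, -5.04655564e-04],
       [ 3.21027307e-01, -9.47068778e-01,  1.48218386e-03],
       [-2.12262169e-06, -1.56574000e-03, -9.99998774e-01]]), 'ft_force': array([-0.07249073,  0.5374588 ,  0.19393876]), 'moment': array([-0.06678324, -0.03256482,  0.01416225]), 'finger_force': 0.0, 'opening': 0.0855270864103949}
scene [ 1.28329585 -0.3192187   0.63913619] [-0.78568069  0.28534224 -0.54889494]
side [0.24702452 0.65111288 0.70799307] [ 0.32190151 -0.71272097 -0.62322406]
```

View pics/scene0.png

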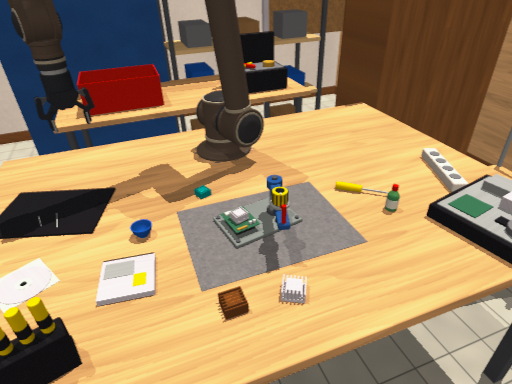

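View pics/side0.png

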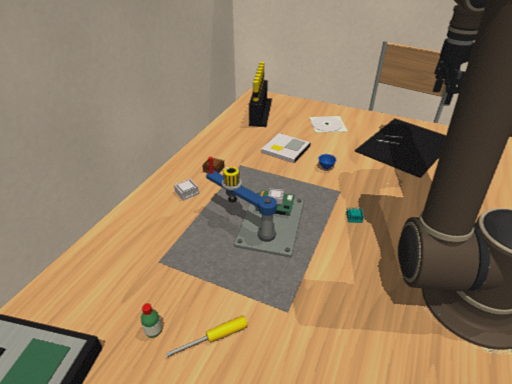

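The meant heat sink is the silver one on the board at scene (238,218). Its look-alikes are brown (232,303), turquoise (203,191) and a larger loose silver one (293,289). In the scene view the knob is at (280,198), the pin at (284,214) and the hub at (274,184). In the side view they are at (231,178), (211,165) and (268,204). Next I triangulate these and crop to confirm.

```bash
cat > h.py <<'E'
import cv2,numpy as np
from scipy.spatial.transform import Rotation
def load(n): return dict(np.load(n))
def ray(c,p):
    R=cv2.Rodrigues(c["rvec"])[0];o=-R.T@c["tvec"].ravel()
    d=R.T@np.linalg.solve(c["camera_matrix"],[p[0],p[1],1.]);return o,d/np.linalg.norm(d)
def plane(c,p,z): o,d=ray(c,p);return o+d*(z-o[2])/d[2]
def tri(c1,p1,c2,p2):
    o1,d1=ray(c1,p1);o2,d2=ray(c2,p2)
    s=np.linalg.lstsq(np.c_[d1,-d2],o2-o1,rcond=None)[0];a,b=o1+s[0]*d1,o2+s[1]*d2
    return (a+b)/2,np.linalg.norm(a-b)
def mask(im,col):
    h=cv2.cvtColor(im,cv2.COLOR_RGB2HSV);H,S,V=[h[...,i].astype(int) for i in range(3)]
    return dict(red=((H<7)|(H>172))&(S>170)&(V>70),yellow=(H>22)&(H<34)&(S>170)&(V>60),blue=(H>100)&(H<125)&(S>130)&(V>40))[col]
def blobs(im,col,box):
    m=np.zeros(im.shape[:2],np.uint8);x0,y0,x1,y1=box;m[y0:y1,x0:x1]=mask(im,col)[y0:y1,x0:x1]
    n,l,st,ce=cv2.connectedComponentsWithStats(m);return [(st[i].tolist(),ce[i].round(1).tolist()) for i in range(1,n) if st[i][4]>8]
E
python3 - <<'E'
from h import *
a,b=load("scene0.npz"),load("side0.npz")
for n,c,box in(("scene",a,(255,165,305,240)),("side",b,(195,145,290,225))):
    for col in("red","yellow","blue"): print(n,col,blobs(c["image"],col,box))
A=cv2.resize(a["image"][160:250,190:310],None,fx=5,fy=5,interpolation=2);B=cv2.resize(b["image"][145:265,195:315],None,fx=3.75,fy=3.75,interpolation=2)
A=cv2.resize(A,(450,450*90//120));B=cv2.resize(B,(340,340));
o=np.zeros((340,790,3),np.uint8);o[:337,:450]=A[:337];o[:,450:]=B
cv2.imwrite("pics/crop1.png",o[:,:,::-1])
E
```

```text
scene red [([281, 204, 5, 20, 77], [283.4, 213.2])]
scene yellow [([272, 187, 16, 19, 220], [279.2, 196.2])]
scene blue [([267, 176, 15, 14, 144], [273.5, 182.1]), ([275, 210, 15, 20, 149], [281.1, 220.8])]
side red [([208, 157, 6, 17, 67], [210.5, 164.7])]
side yellow [([271, 145, 12, 5, 35], [276.4, 147.2]), ([224, 167, 15, 19, 187], [231.3, 176.1])]
side blue [([207, 171, 17, 14, 125], [215.4, 177.3]), ([231, 186, 46, 29, 518], [256.8, 200.4])]
```

View pics/crop1.png

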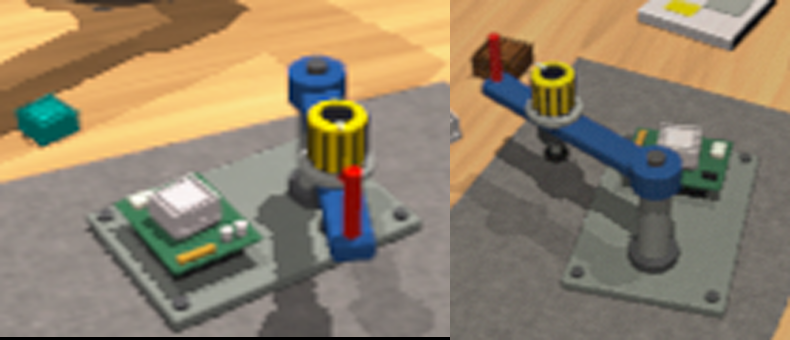

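The crop confirms the finned silver sink on the board's chip under the press. The brown, turquoise and larger silver ones lie apart from it. The stub, knob top and pin top are clear in both views.

```bash
python3 - <<'E'
from h import *
a,b=load("scene0.npz"),load("side0.npz")
P={}
for n,p,q,z in(("stub",(274.3,178.1),(267.4,200.8),.133),("knobtop",(280.1,189.9),(231,170.8),.163),("pintop",(283.6,204.6),(210.5,157.3),.171),("pinmid",(283.4,213.2),(210.5,164.7),.146),("sinktop",(190+185/3.75,160+195/3.75),(195+230/2.833,145+140/2.833),.06)):
    print(n,tri(a,p,b,q),plane(a,p,z),plane(b,q,z)); P[n]=(plane(a,p,z)+plane(b,q,z))/2
pv=P["stub"]
for n in("knobtop","pintop","pinmid","sinktop"):
    d=P[n]-pv;print(n,np.hypot(*d[:2]),np.degrees(np.arctan2(d[1],d[0])))
E
```

```text
stub (array([0.4993029 , 0.01512494, 0.12840194]), np.float64(0.0012942810702590171)) [0.50719905 0.01234078 0.133     ] [0.49705521 0.01941629 0.133     ]
knobtop (array([ 0.61250151, -0.01688909,  0.16357762]), np.float64(9.693124704555397e-05)) [ 0.61174502 -0.01650216  0.163     ] [ 0.61287373 -0.01765577  0.163     ]
pintop (array([ 0.68374511, -0.03953991,  0.17113282]), np.float64(0.00023493323754884593)) [ 0.68344493 -0.03951454  0.171     ] [ 0.68388934 -0.03957239  0.171     ]
pinmid (array([ 0.68539625, -0.0398844 ,  0.14730457]), np.float64(0.0012869508379220657)) [ 0.68312197 -0.03945641  0.146     ] [ 0.6866336  -0.04075586  0.146     ]
sinktop (array([ 0.51930167, -0.10018574,  0.05562139]), np.float64(0.0013797083433163826)) [ 0.52587922 -0.10151747  0.06      ] [ 0.51722658 -0.09598506  0.06      ]
knobtop 0.11500575772220888 -16.65287490650925
pintop 0.1898114064070754 -16.976805744703608
pinmid 0.19113368581303783 -17.032160217202403
sinktop 0.11626414277404581 -80.38173626108414
```

Pivot is about (0.497, 0.0175), with the arm pointing at -17° and the sink at -78°. The knob and pin radii fit the given sizes. I move above the pin.

```bash
python3 -m jog '[[0,0,0,53,-22.3,0,1],[0,0,0,53,-22.3,0,1],[0,0,0,53,-22.3,0,1],[0,0,0,53,-22.3,0,1],[0,0,0,53,-22.3,0,1],[0,0,0,53,-22.3,0,1],[0,0,0,53,-22.3,0,1],[0,0,0,53,-22.3,0,1]]' 30
python3 -m jog '[[0,0,0,53,-22.3,0,0.4],[0,0,0,53,-22.3,0,0.4],[0,0,0,53,-22.3,0,0.4],[0,0,0,51,-22,0,0.4],[0,0,9,0,0,0,0.4],[0,0,9,0,0,0,0.4],[0,0,9,0,0,0,0.4],[0,0,8.7,0,0,0,0.4]]'
cat > st.py <<'E'
from cell import telemetry
import numpy as np
s=telemetry.get_state();R=s["orientation"]
print("t",s["time_s"],"pos",s["position"].round(4),"yawx",np.degrees(np.arctan2(R[1,0],R[0,0])).round(2),"q",s["joint_pos"].round(1),"f",s["ft_force"].round(2),"m",s["moment"].round(3),"open",s["opening"],s["finger_force"],"tilt",R[:,2].round(4))
E
cat > to.py <<'E'
import sys,numpy as np
from cell import telemetry
s=telemetry.get_state();t=np.array(eval(sys.argv[1]));print("tool shift mm",(s["orientation"].T@(t-s["position"])*1000).round(1))
E
python3 st.py; python3 to.py '[.6838,-.0397,.153]'
```

```text
time_s: 1.1
position: [0.5139, -0.1906, 0.253]
orientation: [[0.947, 0.321, -0.0], [0.321, -0.947, -0.0], [-0.0, -0.0, -1.0]]
ft_force: [1.8, -0.4, 0.1]
opening: 0.0856
finger_force: 0.0
time_s: 2.1
position: [0.6738, -0.1037, 0.2524]
orientation: [[0.985, -0.171, 0.003], [-0.171, -0.984, 0.051], [-0.006, -0.051, -0.999]]
ft_force: [1.0, -0.1, 0.4]
opening: 0.0344
finger_force: 0.0
t 2.1 pos [ 0.6738 -0.1037  0.2524] yawx -9.85 q [ -9.9  25.5  21.8  86.6   2.9 179.9] f [ 1.05 -0.05  0.41] m [-0.054 -0.004  0.036] open 0.03438377294590633 0.0 tilt [ 0.0033  0.0511 -0.9987]
tool shift mm [ -0.6 -59.7 102.6]
```

Joint 6 hit its limit, so I unwind it by about a half turn, which gives the same grasp.

```bash
python3 -m jog '[[0,0,-10,0,0,0,0.4],[0,0,-10.6,0,0,0,0.4],[0,0,-10.6,0,0,0,0.4],[0,0,-10.6,0,0,0,0.4],[0,0,-10.6,0,0,0,0.4],[0,0,-10.6,0,0,0,0.4],[0,0,-10.6,0,0,0,0.4],[0,0,-10.6,0,0,0,0.4]]'
python3 -m jog '[[0,0,-10.6,0,0,0,0.4],[0,0,-10.6,0,0,0,0.4],[0,0,-10.6,0,0,0,0.4],[0,0,-10.6,0,0,0,0.4],[0,0,-10.6,0,0,0,0.4],[0,0,-10.6,0,0,0,0.4],[0,0,-10.6,0,0,0,0.4],[0,0,-10.6,0,0,0,0.4]]' >/dev/null
python3 st.py; python3 to.py '[.6838,-.0397,.253]'
```

```text
time_s: 3.1
position: [0.6735, -0.1047, 0.2526]
orientation: [[0.265, 0.964, 0.003], [0.963, -0.265, 0.05], [0.049, -0.01, -0.999]]
ft_force: [-0.4, 0.0, 0.5]
opening: 0.0344
finger_force: 0.0
t 4.1 pos [ 0.6735 -0.1048  0.2526] yawx 159.43 q [-10.   25.5  21.8  86.6   2.9  10.6] f [ 0.7  -0.89 -0.02] m [-0.081 -0.023  0.04 ] open 0.034477016371606765 0.0 tilt [ 0.0032  0.05   -0.9987]
tool shift mm [13.2 64.5  2.9]
```

```bash
python3 -m jog '[[2.74,-0.83,-3.6,0,0,0,0.4],[0,0,0,12,32,0,0.4],[0,0,0,0,32,0,0.4],[0,0,0,0,0,0,0.4],[0,0,0,0,0,0,0.4],[0,0,0,0,0,0,0.4],[0,0,0,0,0,0,0.4],[0,0,0,0,0,0,0.4]]' >/dev/null
python3 st.py; python3 to.py '[.6838,-.0397,.153]'; python3 - <<'E'
from h import *
from cell import telemetry,optics
s=telemetry.get_state();c=optics.read_camera("wrist");T=c["hand_eye"];im=c["image"]
cv2.imwrite("pics/w1.png",im[:,:,::-1]);print(np.array(T).round(3).tolist())
for n,P in(("pin",[.6838,-.0397,.171]),("pivot",[.4972,.0175,.133])):
    p=s["orientation"].T@(np.array(P)-s["position"]);p=np.linalg.inv(T)@np.r_[p,1];q=c["camera_matrix"]@p[:3];print(n,q[:2]/q[2])
print(blobs(im,"red",(0,0,512,384)))
E
```

```text
t 5.1 pos [ 0.6812 -0.0406  0.2534] yawx 162.62 q [-3.4 25.2 21.5 86.2  0.  14. ] f [ 0.16 -0.92 -0.37] m [-0.026 -0.053 -0.021] open 0.03428539031607937 0.0 tilt [ 2.5e-03 -1.0e-04 -1.0e+00]
tool shift mm [ -2.    1.6 100.4]
[[-0.0, -0.95, -0.313, 0.081], [1.0, 0.0, -0.001, 0.001], [0.001, -0.313, 0.95, -0.12], [0.0, 0.0, 0.0, 1.0]]
pin [256.60168878 209.61254669]
pivot [255.19888628 -60.23429777]
[([252, 189, 12, 27, 257], [257.1, 202.0])]
```

View pics/w1.png

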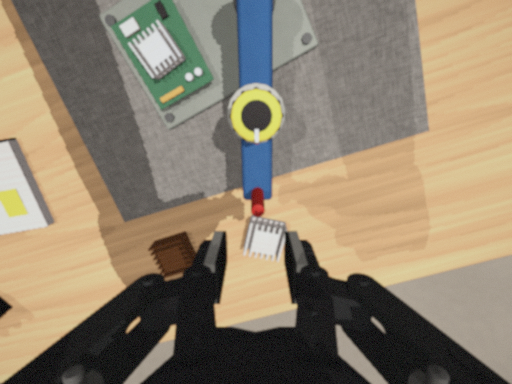

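Pin top is at (258,210), where it was predicted, and the arm lies straight along the column. I descend to straddle the pin and swing.

```bash
python3 -m jog '[[0,0,0,-2,1.6,0,0.4],[0,0,0,0,0,25,0.4],[0,0,0,0,0,25,0.4],[0,0,0,0,0,25,0.4],[0,0,0,0,0,25,0.4],[0,0,0,0,0,0,0.4],[0,0,0,0,0,0,0.4],[0,0,0,0,0,0,0.4]]' >/dev/null
python3 st.py
python3 -m jog '[[0,0,5,0,-17,0,0.4],[0,0,5,0,-17,0,0.4],[0,0,5,0,-17,0,0.4],[0,0,5,0,-17,0,0.4],[0,0,0,0,0,0,0.4],[0,0,0,0,0,0,0.4],[0,0,0,0,0,0,0.4],[0,0,0,0,0,0,0.4]]' >/dev/null
python3 st.py; python3 -c "
from cell import telemetry as t;import numpy as np
d=t.get_state()['position'][:2]-[.4972,.0175];print(np.hypot(*d),np.degrees(np.arctan2(d[1],d[0])))"
```

```text
t 6.15 pos [ 0.6846 -0.0392  0.1549] yawx 162.66 q [-3.3 25.4  9.5 73.8  0.  14.1] f [0.24 0.75 0.72] m [ 0.012 -0.024  0.001] open 0.03377819249450692 0.0 tilt [ 4.7e-03 -2.0e-04 -1.0e+00]
t 7.15 pos [ 0.6557 -0.1002  0.1532] yawx 142.72 q [-8.7 23.   5.8 72.6  0.  28.6] f [0.94 0.21 0.21] m [0.012 0.017 0.022] open 0.03408240584040123 0.0 tilt [ 2.3e-03 -1.0e-04 -1.0e+00]
0.19737472031668515 -36.59659067355549
```

```bash
python3 -m jog '[[0,0,5,0.9,-17,0,0.4],[0,0,5,0.9,-17,0,0.4],[0,0,5,0.9,-17,0,0.4],[0,0,5,0.9,-17,0,0.4],[0,0,5,0.9,-17,0,0.4],[0,0,5,0.9,-17,0,0.4],[0,0,5,0.9,-17,0,0.4],[0,0,0,0,0,0,0.4]]' >/dev/null
python3 st.py; 
python3 -m jog '[[0,0,2,0.1,-7,0,0.4],[0,0,2,0.1,-7,0,0.4],[0,0,2,0.1,-7,0,0.4],[0,0,0,0,0,0,0.4],[0,0,0,0,0,0,0.4],[0,0,0,0,0,0,0.4],[0,0,0,0,0,0,0.4],[0,0,0,0,0,0,0.4]]' >/dev/null
python3 st.py; python3 -c "
from cell import telemetry as t;import numpy as np
d=t.get_state()['position'][:2]-[.4972,.0175];print(np.hypot(*d),np.degrees(np.arctan2(d[1],d[0])))"
```

```text
t 8.15 pos [ 0.5584 -0.1674  0.1533] yawx 107.69 q [-16.7  14.3  -6.2  69.4   0.   55.6] f [-0.21 -0.03 -0.85] m [-0.007 -0.031 -0.013] open 0.033969969840715014 0.0 tilt [ 2.5e-03 -1.0e-04 -1.0e+00]
t 9.15 pos [ 0.5386 -0.1726  0.1529] yawx 101.67 q [-17.8  12.5  -8.6  68.8   0.   60.5] f [-0.5   0.03  0.12] m [0.084 0.062 0.025] open 0.03416295111889895 0.0 tilt [ 0.0021 -0.     -1.    ]
0.1945583891672238 -77.7202096556427
```

```bash
python3 -m jog '[[0,0,1,0,-3.5,0,0.4],[0,0,1,0,-3.5,0,0.4],[0,0,0,0,0,0,0.4],[0,0,0,0,0,0,0.4],[0,0,0,0,0,0,0.4],[0,0,0,0,0,0,0.4],[0,0,0,0,0,0,0.4],[0,0,0,0,0,0,0.4]]' >/dev/null
python3 st.py; python3 -m jog '[[0,0,0.5,0,-2,0,0.4],[0,0,0.5,0,-2,0,0.4],[0,0,0.5,0,-2,0,0.4],[0,0,0,0,0,0,0.4],[0,0,0,0,0,0,0.4],[0,0,0,0,0,0,0.4],[0,0,0,0,0,0,0.4],[0,0,0,0,0,0,0.4]]' >/dev/null
python3 st.py; python3 - <<'E'
from h import *
from cell import optics,telemetry
d=telemetry.get_state()['position'][:2]-[.4972,.0175];print(np.hypot(*d),np.degrees(np.arctan2(d[1],d[0])))
c=optics.read_camera("scene");np.savez("scene1.npz",**c);b=optics.read_camera("side");np.savez("side1.npz",**b)
print(blobs(c["image"],"red",(200,150,330,260)),blobs(b["image"],"red",(190,100,330,250)))
A=cv2.resize(c["image"][130:250,190:310],(390,390));B=cv2.resize(b["image"][110:250,195:335],(390,390))
cv2.imwrite("pics/c2.png",np.hstack([A,B])[:,:,::-1])
E
```

```text
t 10.15 pos [ 0.5317 -0.174   0.1529] yawx 99.67 q [-18.1  11.8  -9.4  68.7   0.   62.2] f [-0.   -0.02 -0.23] m [ 0.035 -0.041  0.002] open 0.034240996923729304 0.0 tilt [ 0.0023 -0.     -1.    ]
t 11.15 pos [ 0.5256 -0.1749  0.1529] yawx 98.16 q [-18.4  11.3 -10.1  68.5   0.   63.4] f [ 0.13 -0.53  0.59] m [ 0.025  0.024 -0.021] open 0.03420688908806634 0.0 tilt [ 0.0021 -0.     -1.    ]
0.19451667365575973 -81.5935391925814
[] [([279, 145, 4, 14, 46], [280.8, 151.5])]
```

View pics/c2.png

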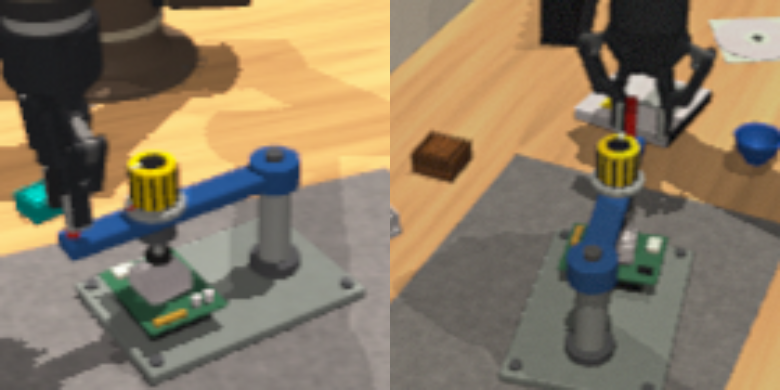

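The arm has followed and the foot is over the sink. I see no reaction at the stop yet, so I keep pushing gently.

```bash
for i in 1 2 3; do python3 -m jog '[[0,0,0.5,0,-2,0,0.4],[0,0,0.5,0,-2,0,0.4],[0,0,0,0,0,0,0.4],[0,0,0,0,0,0,0.4],[0,0,0,0,0,0,0.4],[0,0,0,0,0,0,0.4],[0,0,0,0,0,0,0.4],[0,0,0,0,0,0,0.4]]' | egrep 'posi|ft_f'; done; python3 st.py
```

```text
position: [0.5222, -0.1755, 0.153]
ft_force: [5.0, 1.8, -2.3]
position: [0.5219, -0.1752, 0.153]
ft_force: [20.0, 5.1, -10.1]
position: [0.5217, -0.175, 0.153]
ft_force: [35.1, 6.5, -18.5]
t 14.25 pos [ 0.5217 -0.175   0.153 ] yawx 95.35 q [-18.8  10.3 -11.2  67.6   0.5  65.9] f [ 35.06   6.49 -18.46] m [ 1.219 -6.01   0.198] open 0.03437432250136488 17.731740474700928 tilt [ 0.0166  0.004  -0.9999]
```

Force rises against a stiff stop, so the arm is home. I back off, lift, and unwind the wrist with the gripper open.

```bash
python3 -m jog '[[0,0,0,0,9,0,0.4],[0,0,0,0,9,0,0.4],[0,0,0,0,0,0,0.4],[0,0,0,0,0,-25,0.4],[0,0,0,0,0,-35,0.4],[0,0,0,0,0,-40,0.4],[0,0,-10.6,0,0,0,1],[0,0,-10.6,0,0,0,1]]' >/dev/null; python3 st.py
python3 -m jog '[[0,0,-10.6,0,0,0,1],[0,0,-10.6,0,0,0,1],[0,0,-10.6,0,0,0,1],[0,0,-10.6,0,0,0,1],[0,0,-10.6,0,0,0,1],[0,0,-10.6,0,0,0,1],[0,0,-10.6,0,0,0,1],[0,0,-10.6,0,0,0,1]]' >/dev/null
python3 st.py; python3 to.py '[.519,-.1005,.255]'
```

```text
t 15.25 pos [ 0.531  -0.1752  0.2538] yawx 116.68 q [-18.3  10.8   2.1  81.1   0.   45.1] f [ 0.48  0.24 -0.35] m [-0.001 -0.041 -0.046] open 0.06927983168619384 0.0 tilt [ 2.8e-03 -7.0e-04 -1.0e+00]
t 16.25 pos [ 0.5307 -0.175   0.253 ] yawx -158.52 q [-18.3  10.8   2.   81.1   0.  -39.7] f [1.07 0.15 1.26] m [0.026 0.057 0.044] open 0.08550501676013042 0.0 tilt [ 1.4e-03 -3.0e-04 -1.0e+00]
tool shift mm [-16.4  73.6  -2. ]
```

```bash
python3 -m jog '[[0,0,0,-8,37,0,1],[0,0,0,-8,37,0,1],[0,0,0,0,0,0,1],[0,0,0,0,0,0,1],[0,0,0,0,0,0,1],[0,0,0,0,0,0,1],[0,0,0,0,0,0,1],[0,0,0,0,0,0,1]]' >/dev/null; python3 st.py; python3 - <<'E'
from h import *
from cell import optics,telemetry
s=telemetry.get_state();c=optics.read_camera("wrist");im=c["image"]
m=mask(im,"yellow").astype(np.uint8)
cs=max(cv2.findContours(m,0,2)[0],key=cv2.contourArea);(u,v),r=cv2.minEnclosingCircle(cs);print(u,v,r,cv2.boundingRect(cs))
def pt(u,v,z):
    T=c["hand_eye"];d=T[:3,:3]@np.linalg.solve(c["camera_matrix"],[u,v,1.]);o=s["position"]+s["orientation"]@T[:3,3];d=s["orientation"]@d
    return o+d*(z-o[2])/d[2]
print(pt(u,v,.163))
for q in blobs(im,"red",(0,0,512,384)): print(q)
b=optics.read_camera("side");a=optics.read_camera("scene")
for n,k,bx in(("scene",a,(180,150,310,240)),("side",b,(195,120,330,225))):
    print(n,blobs(k["image"],"red",bx),blobs(k["image"],"yellow",bx))
cv2.imwrite("pics/w3.png",im[:,:,::-1])
E
```

```text
t 17.25 pos [ 0.5198 -0.1002  0.2528] yawx -158.86 q [-10.9   7.6  -1.9  80.4   0.  -32.1] f [ 0.32 -0.64 -0.16] m [-0.004  0.016 -0.063] open 0.08564678126189801 0.0 tilt [ 2.1e-03 -1.0e-04 -1.0e+00]
504.5208435058594 209.21875 7.234726428985596 (500, 202, 12, 15)
[0.44814701 0.09929498 0.163     ]
([155, 170, 27, 25, 339], [167.7, 182.3])
scene [([209, 185, 5, 18, 57], [210.7, 193.9])] [([229, 176, 15, 18, 184], [236.2, 185.0])]
side [([281, 146, 3, 13, 29], [282.3, 152.7])] [([271, 145, 10, 6, 33], [276.2, 147.3]), ([270, 159, 15, 18, 177], [277.3, 167.8])]
```

View pics/w3.png

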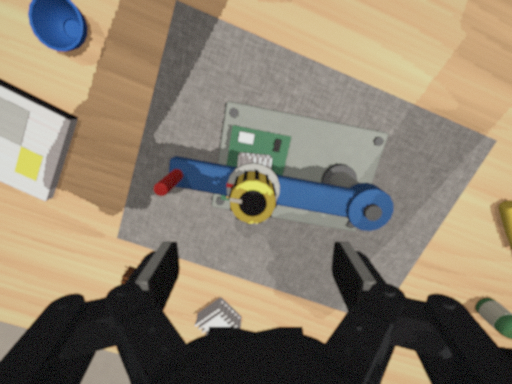

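The knob top centre is at about (254,203), the stub at (373,212) and the pin top at (162,187).

```bash
python3 - <<'E'
from h import *
from cell import optics,telemetry
s=telemetry.get_state();c=optics.read_camera("wrist")
def pt(u,v,z):
    T=c["hand_eye"];d=T[:3,:3]@np.linalg.solve(c["camera_matrix"],[u,v,1.]);o=s["position"]+s["orientation"]@T[:3,3];d=s["orientation"]@d
    return o+d*(z-o[2])/d[2]
k,p,pin=pt(254,203,.163),pt(373,212,.133),pt(162,187,.171)
print(k,p,pin);a,b=load("scene0.npz"),load("side0.npz")
print(tri(a,(236.7,179.3),b,(277.5,163)),plane(a,(236.7,179.3),.163))
d=pin-p;print(np.hypot(*d[:2]),np.degrees(np.arctan2(d[1],d[0])));d=k-p;print(np.hypot(*d[:2]),np.degrees(np.arctan2(d[1],d[0])))
E
python3 to.py '[.519,-.1005,.155]'
```

```text
[ 0.51964997 -0.10055973  0.163     ] [0.49726305 0.01475852 0.133     ] [ 0.53053588 -0.17470472  0.171     ]
(array([ 0.51909081, -0.10039262,  0.16214109]), np.float64(0.0010081129895450245)) [ 0.51973047 -0.10096264  0.163     ]
0.1923626792617257 -80.03949723490103
0.11747115717539508 -79.0137310085222
tool shift mm [ 1.1 -0.1 97.9]
```

Knob is at (0.5195, -0.1004), where two independent measurements agree, and the TCP is right above it. I descend and grip.

```bash
python3 -m jog '[[0,0,0,0,0,25,1],[0,0,0,0,0,25,1],[0,0,0,0,0,25,1],[0,0,0,0,0,22.5,1],[0,0,0,0,0,0,0.4],[0,0,0,0,0,0,0.3],[0,0,0,0,0,0,0.3],[0,0,0,0,0,0,0.3]]' 60; python3 st.py
```

```text
time_s: 18.45
position: [0.5215, -0.1019, 0.1576]
orientation: [[-0.933, -0.36, 0.006], [-0.36, 0.933, -0.005], [-0.004, -0.007, -1.0]]
ft_force: [0.4, -6.6, 2.6]
opening: 0.0382
finger_force: 60.4
t 18.45 pos [ 0.5215 -0.1019  0.1576] yawx -158.88 q [-11.    8.5 -12.8  68.3  -0.2 -32.1] f [ 0.41 -6.56  2.62] m [-1.338 -0.155  0.166] open 0.03816919952744731 60.408234000205994 tilt [ 0.0065 -0.0047 -1.    ]
```

```bash
for i in 1 2; do python3 -m jog '[[0,0,3,0,0,0,0.3],[0,0,3,0,0,0,0.3],[0,0,3,0,0,0,0.3],[0,0,3,0,0,0,0.3],[0,0,3,0,0,0,0.3],[0,0,3,0,0,0,0.3],[0,0,3,0,0,0,0.3],[0,0,3,0,0,0,0.3]]' >/dev/null; python3 st.py; done
```

```text
t 19.45 pos [ 0.5216 -0.1024  0.1577] yawx 177.01 q [-11.    8.5 -12.8  68.3  -0.3  -8. ] f [ 1.15 -9.04  2.34] m [-1.741 -0.298  0.17 ] open 0.03853744349381302 60.476598143577576 tilt [ 0.0067 -0.0059 -1.    ]
t 20.45 pos [ 0.5215 -0.103   0.1576] yawx 152.99 q [-11.    8.5 -12.8  68.3  -0.3  16. ] f [  0.66 -11.41   3.27] m [-2.252 -0.132  0.177] open 0.03856087047591718 60.485209822654724 tilt [ 0.0064 -0.0072 -1.    ]
```

```bash
for i in 1 2; do python3 -m jog '[[0,0,3,0,0,0,0.3],[0,0,3,0,0,0,0.3],[0,0,3,0,0,0,0.3],[0,0,3,0,0,0,0.3],[0,0,3,0,0,0,0.3],[0,0,3,0,0,0,0.3],[0,0,3,0,0,0,0.3],[0,0,3,0,0,0,0.3]]' >/dev/null; python3 st.py; done
```

```text
t 21.45 pos [ 0.5212 -0.1034  0.1577] yawx 128.98 q [-11.    8.5 -12.8  68.3  -0.4  40. ] f [ -0.58 -12.61   2.88] m [-2.636  0.097  0.362] open 0.037999915471574185 60.62783181667328 tilt [ 0.0058 -0.0084 -0.9999]
t 22.45 pos [ 0.5207 -0.1037  0.1577] yawx 104.98 q [-11.    8.5 -12.8  68.3  -0.5  64. ] f [ -2.21 -13.65   3.77] m [-2.796  0.44   0.383] open 0.03832540389707081 60.61221957206726 tilt [ 0.0048 -0.009  -0.9999]
```

Moment rose from the 0.18 drag to 0.37, so the ratchet slipped during the third turn. Slip is now about 0.42–0.84 rad. I add 10°, then release and lift.

```bash
python3 -m jog '[[0,0,3,0,0,0,0.3],[0,0,3,0,0,0,0.3],[0,0,3,0,0,0,0.3],[0,0,1,0,0,0,0.3],[0,0,0,0,0,0,0.3],[0,0,0,0,0,0,0.3],[0,0,0,0,0,0,0.3],[0,0,0,0,0,0,0.3]]' >/dev/null; python3 st.py
python3 -m jog '[[0,0,0,0,0,0,1],[0,0,0,0,0,0,1],[0,0,0,0,0,0,1],[0,0,0,0,0,0,1],[0,0,0,0,0,-20,1],[0,0,0,0,0,-30,1],[0,0,0,0,0,-40,1],[0,0,0,0,0,-20,1]]' >/dev/null; python3 st.py
python3 - <<'E'
from h import *
from cell import optics
c=optics.read_camera("scene");b=optics.read_camera("side");w=optics.read_camera("wrist")
for n,k,bx in(("scene",c,(180,150,310,240)),("side",b,(195,120,330,225))): print(n,blobs(k["image"],"red",bx))
A=cv2.resize(c["image"][160:250,190:310],(400,300),interpolation=2);B=cv2.resize(b["image"][135:225,220:340],(400,300),interpolation=2)
cv2.imwrite("pics/c4.png",np.hstack([A,B])[:,:,::-1]);cv2.imwrite("pics/w4.png",w["image"][:,:,::-1])
E
```

```text
t 23.45 pos [ 0.5205 -0.1037  0.1576] yawx 95.05 q [-11.    8.5 -12.8  68.4  -0.5  73.9] f [ -2.42 -12.8    4.1 ] m [-2.829  0.694  0.18 ] open 0.03830451025444211 60.77051281929016 tilt [ 0.0044 -0.0091 -0.9999]
t 24.45 pos [ 0.5203 -0.0999  0.2677] yawx 95.18 q [-10.9   7.5  -0.1  82.1   0.   73.9] f [ 0.26 -0.05 -0.55] m [0.018 0.006 0.014] open 0.0854077545980048 0.0 tilt [ 4.9e-03 -5.0e-04 -1.0e+00]
scene [([209, 185, 5, 18, 58], [210.8, 194.0])]
side [([281, 145, 3, 14, 29], [282.3, 152.0])]
```

View pics/c4.png

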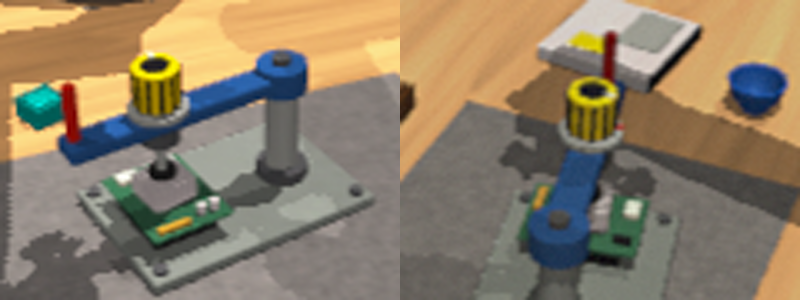

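View pics/w4.png

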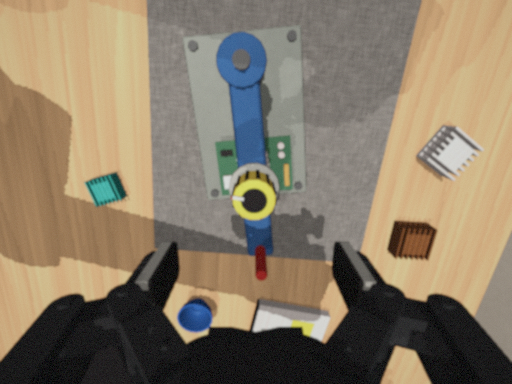

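The foot rests on the sink and the arm is home. The slip can be checked from the white knob mark against the red collar mark, seen at side (286,172.8).

```bash
python3 - <<'E'
from h import *
from cell import optics,telemetry
s=telemetry.get_state();c=optics.read_camera("wrist");b=optics.read_camera("side")
K=np.array([.5195,-.1004])
x=b["image"][165:182,276:294].astype(int);r=np.argwhere((x[...,0]-x[...,1]>40)&(x[...,0]-x[...,2]>40));print(r[:, ::-1]+[276,165])
w0=np.zeros(0)
def ang(p): d=p[:2]-K;return np.hypot(*d).round(4),np.degrees(np.arctan2(d[1],d[0])).round(1)
if len(r): print("red now",[ang(plane(b,q+np.array([276,165.]),.127)) for q in (r[:,::-1].mean(0),)])
print("red now manual",ang(plane(b,(286,172.8),.127)))
def pt(pos,R,u,v,z):
    T=c["hand_eye"];d=R@T[:3,:3]@np.linalg.solve(c["camera_matrix"],[u,v,1.]);o=pos+R@T[:3,3];return o+d*(z-o[2])/d[2]
print("white now",ang(pt(s["position"],s["orientation"],238,198,.163)))
y=np.radians(-158.86);R=np.array([[np.cos(y),np.sin(y),0],[np.sin(y),-np.cos(y),0],[0,0,-1]]);p=np.array([.5198,-.1002,.2528])
print("white w3",ang(pt(p,R,235,201,.163)),"red w3",ang(pt(p,R,229,185,.127)))
E
```

```text
[[285 172]
 [286 172]
 [287 172]
 [284 173]
 [285 173]
 [286 173]
 [287 173]]
red now [(np.float64(0.0243), np.float64(-142.8))]
red now manual (np.float64(0.0247), np.float64(-145.5))
white now (np.float64(0.0144), np.float64(-179.2))
white w3 (np.float64(0.0174), np.float64(-77.2)) red w3 (np.float64(0.0261), np.float64(-81.2))
```

The knob turned about 104° and the collar about 63°. That is roughly 0.7 rad of slip, nearly three clicks, so I hand in.

```bash
python3 -c "
from cell import arm;print(arm.hand_in())"
```

```text
the job is handed in; nothing more can be done
None
```

I handed the job in at about 25 s with the arm home, the knob slipped about 0.7 rad (nearly three clicks) and released, and the sink under the foot; the hand-in returned no verdict.

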